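Ready the wire feeder after a spool and bottle change

TASK

I have just changed the wire spool and the gas bottle on the bench wire feeder. With the fingers closed, switch the feeder on by pressing the far half of its rocker down, next hold the square wire-inch button down for at least two seconds and let it come up again, then press the round gas-purge button and finish while still holding it down, so that I can set the gas flow. Only these controls are to be pressed: leave the two knobs as they are set, and do not pick up or shift the feeder or anything lying about.

Things in the scene. Friction and masses are not known exactly. Their poses are not given: they have to be found in the camera images.
- feeder: Bench wire feeder, about 15 kg, loose on rubber feet. Origin on the bench under the middle of its orange control box, 225 mm deep (x -120 to 105 mm) and 250 mm wide (y -125 to 125). x points to the rear, away from the panel's near edge; y left as one faces the panel; z up. Left of the box stand the drive head and the spool, at y 120 to 250 mm.
- panel (a point): Middle of the grey control panel, 238 x 158 mm, sloping up at 17 degrees (0.297 rad) to the rear: from height 95 mm at its near edge to 145 mm at its far edge, behind which the box top is flat. Its outward normal in the feeder's frame is (-0.292, 0, 0.956). Near row, left to right: rocker, square button, round button, centres 75 mm apart; 83 mm up the slope from them a knob at each end.
- drive_top (a point): Top of the black screw on the drive head left of the box, its highest point, 160 mm above the bench. The drive head reaches from x -166 to 30 mm in the feeder's frame. Not to be touched.
- spool_top (a point): Highest point of the wire spool behind the drive head, 225 mm above the bench: a disc of 200 mm diameter and 56 mm thick (x 45 to 245 mm in the feeder's frame). Not to be touched.
- rocker (a joint): On/off rocker, black, 42 mm long up the slope, 30 mm wide: two flat halves in a shallow V. 0 rad = off (near half down, far half sticking up, its end 16 mm out of the panel); 0.38 = on (far half down, parallel to the panel, 8 mm out of it). Pivot 1 mm above the panel. About 4 N on the far half moves it; stiff, it stays where it is left, so press it fully down. Counts as on beyond 0.3.
- rocker_on (a point): Where to press: middle of the face of the rocker's far half, which bears a small white bar, 12 mm from the pivot. It moves with the rocker, about 5 mm into the panel from off to on. Off, its z axis is the panel's outward normal, x up the slope, y left.
- inch (a joint): Spring push of the square wire-inch button, m: 0 = up, 0.006 = fully down (into the panel along its normal). Takes 2 N to start, 4.4 N fully down; springs back when let go. Counts as pressed beyond 0.004.
- inch_top (a point): Middle of the top face of the square wire-inch button, black, 24 x 24 mm, standing 15 mm out of the panel when up; middle of the near row. z axis: panel's outward normal; x up the slope, y left.
- purge (a joint): Spring push of the round gas-purge button, m: 0 = up, 0.006 = fully down. Same spring as the square one. Counts as pressed beyond 0.004.
- purge_top (a point): Middle of the top face of the round gas-purge button, black mushroom head of 30 mm diameter, standing 15 mm out of the panel when up; right end of the near row. z axis: panel's outward normal; x up the slope, y left.
- speed_knob_mark (a point): End of the white pointer on the left knob (wire speed): black round knob, 40 mm skirt, 21 mm high, 30 mm wide grip, turns lightly; this point is 15 mm from its axis, on its top. To be left as set.
- volt_knob_mark (a point): The same on the right knob (voltage). To be left as set.
- nozzle: Spare brass gas nozzle, a tube of 25 mm diameter and 62 mm high, standing loose on the flat top of the control box behind the panel. Origin: centre of its underside. Leave alone.
- tin: White jar with a dark steel lid, 68 mm diameter, 75 mm high, on the bench right of the control box. Origin: centre of its underside. Leave alone.
- magnet: Square welding magnet, steel plates, 85 x 85 mm, 20 mm high, lying on the bench right of the control box. Origin: centre of its underside. Leave alone.
- brush: Wire brush, wooden back 260 x 28 mm, 38 mm high, lying bristles down on the bench in front of the feeder. Origin: under its middle. Leave alone.

How it is judged:
By the outcome, as a careful person would: the job done as asked, in the order asked, and still so for the second after the job is handed in, while the arm keeps its last pose, push and grip.
It also fails if it takes over 48 s, if anything falls off the work surface, if the arm or the gripper's body presses on something with over 40 N, if the wrist force passes 120 N, or if a joint passes its speed limit or range.

ROBOT

A 7-joint arm with a two-finger parallel gripper is mounted at the origin on the work surface. World frame = base frame: x ahead of the robot, y to its left, z up, the work surface at z = 0. Lengths are in m, angles in rad, forces in N, time in s.
With the tool pointing down it reaches from about 0.425 to 0.925 m from the base axis. Payload 6.8 kg.
Tool frame: the origin (TCP) lies between the finger pads; the fingertips stand 17 mm ahead of it and the grasp point (between the pads) lies 2 mm behind it; z points along the fingers, x is the direction in which the jaws open and shut, and the axes are right-handed (so a half turn about z gives the same grasp; the last joint's range is limited). The gripper opens to 85 mm and grips with 20 to 120 N. Pads are 22 mm wide; open, the fingers measure 114 mm over their backs; the gripper's body (76 mm by 85 mm) begins 54 mm behind the grasp point. The pads swing forward as they close: fully open they stand 13 mm farther back than shut.
Start: joints at [1.127, 0.477, 0.022, 1.555, -0.011, 1.109, -0.083], TCP at [0.222, -0.637, 0.211] pointing down, gripper open.
Joint ranges: [-2.96, 2.96], [-0.34, 2.1], [-1.41, 1.46], [0.24, 2.44], [-1.37, 4.51], [0.17, 1.92], [-2.96, 2.96]. Speed limits (rad/s): [2.39, 2.39, 3.14, 3.14, 3.14, 3.14, 3.14].

INTERFACE

Orientations are given as a unit quaternion [w, x, y, z].
In Python, from station import readout, read_camera, get_calibration, bot, models gives the robot as it stands.
- The arm moves only by the tool carry_out, never from a script. Its argument "deltas" is a list of rows, each a list of 2 entries, a list of its own where there are three numbers: the shift along the tool's x, y, z in cm, then the turn about the tool's z in degrees. A call has 1 to 10 rows; each row is the pose to reach, as a shift and turn from the pose measured when the call began, along the tool's axes at that moment; what a row does not reach only later rows make up. A row lasts 1/8 s, in which the tool goes at most 62.5 mm and 10.7 degrees, less where a joint would pass 70% of its speed; a pose out of reach is approached as far as the arm can. A call with a gripper value outside its range is refused whole. "hand" is the opening, from 0 (shut) to 1 (fully open), set as the call begins (left out, the last holds). The fingers move at their own pace and stop on an object; "newtons" is the grip in N (left out, the last holds). Time passes only in rows, so rows that repeat a pose let the fingers close. It gives the time, the measured TCP pose, the force and the opening at its end, in the units of the state.
- readout.get_obs(): the state, without advancing time (a new reading comes with each control period).
- read_camera(name): name is "scene" or "side" or "wrist"; returns the picture (384x512x3 uint8, red, green, blue); there is no depth.
- get_calibration(name): a dict with "fov_y" (degrees; the focal length in pixels is half the picture's height over the tangent of half this angle, whatever the lens; pixels are square), "cx", "cy" (the principal point, pixels), "world_from_camera" (4x4, takes a point from camera to world coordinates). Camera axes: x right, y down, z forward; pixel columns grow to the right and rows downward; lengths in m; the calibration is good to about 2 mm. A picture is of the moment at which its call begins: read the wrist's pose just before it. get_calibration takes no time and is no camera call; for the wrist camera it gives the pose at the moment of the call.
- bot.hand_in(): hands the job in, once; it reports no verdict.
Trained networks look in the newest picture that a camera, given by its name, has taken for a name from the list of things; names that differ only in an ending like _2 or _b are one class to them, and where a whole thing is asked for, a point or a joint stands for the part that bears it (a point fixed in the world has none). Each returns a list of dicts, best first, with "score" (0 to 1); they miss things now and then, are a little off and sometimes report something else, mostly with a low value. They report only what shows in the picture. A call takes as long as a camera call.
- models.spot_in(query, camera): "centre" ([row, column] in pixels, amid what is visible of it).
The state is a dict: "t": time; "q": joint angles; "joint_vel": joint speeds; "joint_torque": joint torques, N m; "eef_pos": TCP position; "tool_rot": TCP orientation; "contact_force": force on the tool from outside, world axes, zero at the start; "torque": the same for the moment, N m; "gripper_width": opening from 0.0 (shut) to 1.0 (fully open).
Only numpy, scipy, OpenCV 4.12 (cv2) and the standard library are available. Lean on these libraries where they do the work, as an engineer would, in place of code of your own. Each camera call takes 0.05 s, during which the arm holds its last target. There are 200 camera calls.

## Working session

There is one attempt and no reset: what is moved stays moved. The work goes in short steps, Python scripts to look and compute and a tool call to move; the robot and the scene stay as the last step left them, time stands still between calls to the robot, and variables do not carry over. Pictures are saved under pics/ and viewed, about 8 in all and at most 12, crops included, and the job is handed in when it is done.

Besides the shell and the picture viewer there is one more tool, called in YAML: its name, and indented under it one key for each argument. carry_out: Moves the arm, as the interface text tells. Its arguments: {"type":"object","properties":{"deltas":{"type":"array"},"hand":{"type":"number"},"newtons":{"type":"number"}},"required":["deltas"]}

```bash
mkdir -p pics
cat > h.py <<'E'
import numpy as np, cv2
from station import readout, read_camera, get_calibration, bot, models
def ray(cam,rc):
    c=get_calibration(cam); f=192/np.tan(np.radians(c["fov_y"])/2); T=np.array(c["world_from_camera"])
    d=T[:3,:3]@np.array([(rc[1]-c["cx"])/f,(rc[0]-c["cy"])/f,1]); return T[:3,3],d/np.linalg.norm(d)
def tri(a,b):
    (p,d),(q,e)=a,b
    s=np.linalg.lstsq(np.c_[d,-e],q-p,rcond=None)[0]
    x,y=p+s[0]*d,q+s[1]*e; return (x+y)/2,np.linalg.norm(x-y)
def proj(cam,P):
    c=get_calibration(cam); f=192/np.tan(np.radians(c["fov_y"])/2); T=np.linalg.inv(np.array(c["world_from_camera"]))
    v=T[:3,:3]@P+T[:3,3]; return np.array([c["cy"]+f*v[1]/v[2],c["cx"]+f*v[0]/v[2]])
def save(cam,n):
    im=read_camera(cam); cv2.imwrite(f"pics/{n}.png",im[:,:,::-1]); return im
E
python3 - <<'E'
from h import *
o=readout.get_obs(); print(o)
a=save("scene","a"); b=save("side","b"); 
cv2.imwrite("pics/ab.png",cv2.resize(np.vstack([a,b])[:,:,::-1],(512,768))) if 0 else None
for c in("scene","side"):
    print(c,np.round(get_calibration(c)["world_from_camera"],3).tolist(),get_calibration(c)["fov_y"])
    for n in "rocker_on inch_top purge_top speed_knob_mark volt_knob_mark nozzle drive_top spool_top panel tin magnet brush".split():
        print(n,[(np.round(d["centre"]).tolist(),round(d["score"],2)) for d in models.spot_in(n,c)][:3])
E
```

```text
{'t': 0.0, 'q': array([ 1.12690125,  0.47780379,  0.02233182,  1.55644174, -0.01152232,
        1.10929561, -0.08309949]), 'joint_vel': array([ 4.07015699e-04, -1.60079777e-03, -3.72280426e-05,  1.03277588e-03,
       -2.33947168e-04, -4.34728286e-04, -1.73119473e-03]), 'joint_torque': array([-4.55990785e-04, -5.96448576e+01,  1.60801359e+00, -2.81199825e+01,
        1.23815631e-02,  9.36603727e-03,  2.73036352e-05]), 'eef_pos': array([ 0.2222156 , -0.63671338,  0.21042721]), 'tool_rot': array([-4.80494009e-04,  8.15333384e-01, -5.78991057e-01, -7.73250736e-04]), 'contact_force': array([ 0.07230345, -0.05327625, -0.3869129 ]), 'torque': array([-0.01177569,  0.0064506 ,  0.01982206]), 'gripper_width': 0.9982345516145137}
scene [[-0.457, 0.568, -0.685, 1.2], [0.889, 0.306, -0.341, 0.31], [0.016, -0.764, -0.645, 0.734], [0.0, 0.0, 0.0, 1.0]] 54.58853711058057
rocker_on []
inch_top [([176.0, 268.0], 0.55)]
purge_top [([202.0, 262.0], 0.44), ([163.0, 247.0], 0.39)]
speed_knob_mark [([194.0, 275.0], 0.49)]
volt_knob_mark [([173.0, 227.0], 0.71)]
nozzle [([202.0, 264.0], 0.6), ([178.0, 297.
[... 248 characters left out ...]
, 0.235, 0.338], [-0.315, 0.681, -0.661, 0.67], [-0.021, -0.701, -0.713, 0.87], [0.0, 0.0, 0.0, 1.0]] 43.635198242050365
rocker_on [([231.0, 284.0], 0.62), ([246.0, 232.0], 0.37)]
inch_top [([201.0, 298.0], 0.69), ([166.0, 334.0], 0.19)]
purge_top [([230.0, 284.0], 0.67), ([253.0, 352.0], 0.45)]
speed_knob_mark [([182.0, 311.0], 0.71), ([210.0, 248.0], 0.51)]
volt_knob_mark [([202.0, 297.0], 0.65), ([162.0, 277.0], 0.61)]
nozzle [([247.0, 234.0], 0.21)]
drive_top [([248.0, 229.0], 0.81)]
spool_top [([246.0, 231.0], 0.87)]
panel [([246.0, 234.0], 0.82), ([203.0, 295.0], 0.35)]
tin [([165.0, 334.0], 0.64), ([190.0, 214.0], 0.64)]
magnet []
brush [([256.0, 349.0], 0.97), ([182.0, 313.0], 0.19)]
```

View pics/a.png

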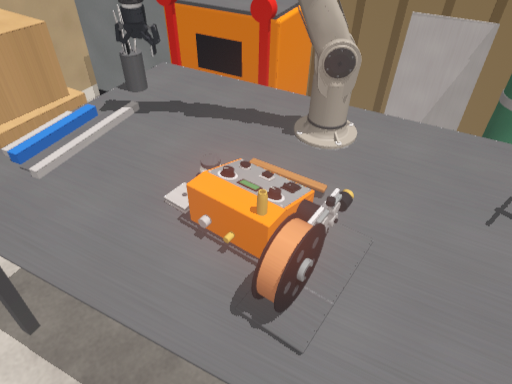

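View pics/b.png

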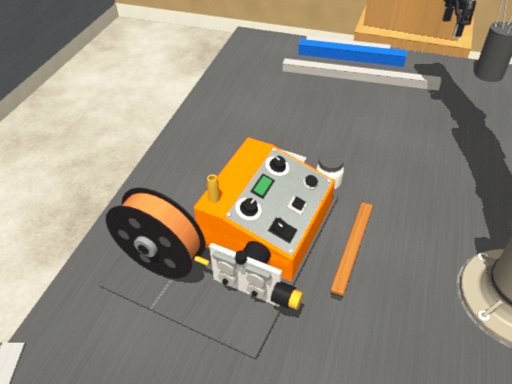

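The side picture shows the panel clearly: rocker (231,284), square button (203,298), round button (181,311), knobs (206,248) and (162,278), nozzle (188,213). In the scene picture they sit at about (187,291), (175,268), (163,246), (194,274), (172,228). The brush lies in front, and the drive head and spool are on the left.

Run:
```python
from h import *
S=dict(rocker=(231,284),inch=(203,298),purge=(181,311),lk=(206,248),rk=(162,278),noz=(176,212),brushA=(205,366),brushB=(292,338))
C=dict(rocker=(187,291),inch=(175,268),purge=(163.5,246),lk=(194,275),rk=(172,229),noz=(191,263),brushA=(162,253),brushB=(185,322))
P={}
for k in S:
    P[k],e=tri(ray("side",S[k]),ray("scene",C[k])); print(k,P[k].round(3),round(e,4))
d=P["rocker"]-P["purge"]; print(np.linalg.norm(d), "yaw of y",np.degrees(np.arctan2(d[1],d[0]))-90, np.linalg.norm(P["lk"]-P["rk"]))
u=(P["lk"]+P["rk"])/2-P["inch"]; print(np.linalg.norm(u),np.degrees(np.arctan2(u[1],u[0])),np.degrees(np.arcsin(u[2]/np.linalg.norm(u))))
o=readout.get_obs(); print(o["t"]); 
from scipy.spatial.transform import Rotation as R
w=o["tool_rot"];print(R.from_quat([*w[1:],w[0]]).as_matrix().round(3))
c=cv2.imread("pics/b.png")[130:300,190:380]; cv2.imwrite("pics/bc.png",cv2.resize(c,None,fx=4,fy=3.5,interpolation=cv2.INTER_CUBIC))
```

```text
rocker [0.486 0.062 0.109] 0.0014
inch [ 0.477 -0.011  0.117] 0.0058
purge [ 0.465 -0.084  0.121] 0.0019
lk [0.568 0.05  0.144] 0.0045
rk [ 0.545 -0.092  0.145] 0.0074
noz [0.641 0.051 0.209] 0.0047
brushA [ 0.339 -0.128  0.033] 0.0084
brushB [0.354 0.115 0.034] 0.0099
0.14734311817824575 yaw of y -8.173625537473725 0.14416591360580278
0.08452397387745768 -7.003740408150683 18.650294293862384
1.3
[[ 0.33  -0.944  0.   ]
 [-0.944 -0.33  -0.   ]
 [ 0.    -0.    -1.   ]]
```

carry_out:
  deltas:
    - [[-3, -2.5, -1], 2]
    - [[-7, -6, -2], 5]
    - [[-11.5, -9.8, -3], 8]
    - [[-16, -13.6, -4], 11]
    - [[-20.5, -17.4, -4], 14]
    - [[-25, -21.2, -4], 17]
    - [[-29.5, -25, -4], 20]
    - [[-34, -28.8, -4], 23]
    - [[-38.5, -32.7, -4], 25]
    - [[-43, -36.5, -4], 27]
  hand: 0
  newtons: 40

```text
t: 2.55
eef_pos: [0.426, -0.1093, 0.2519]
tool_rot: [0.0, -0.657, 0.754, -0.001]
contact_force: [1.2, -0.5, -0.1]
gripper_width: 0.002
```

Run:
```python
from h import *
print(np.round(get_calibration("wrist")["world_from_camera"],3).tolist(),get_calibration("wrist")["fov_y"])
save("wrist","w1")
for n in "rocker_on inch_top purge_top speed_knob_mark volt_knob_mark".split():
    print(n,[(np.round(d["centre"]).tolist(),round(d["score"],2)) for d in models.spot_in(n,"wrist")][:3])
```

```text
[[-0.138, -0.95, -0.278, 0.498], [-0.99, 0.133, 0.038, -0.12], [0.001, 0.281, -0.96, 0.414], [0.0, 0.0, 0.0, 1.0]] 68.11630259356599
rocker_on [([138.0, 85.0], 0.83), ([89.0, 145.0], 0.32)]
inch_top [([139.0, 156.0], 0.58)]
purge_top [([142.0, 227.0], 0.74)]
speed_knob_mark [([52.0, 55.0], 0.66)]
volt_knob_mark [([52.0, 226.0], 0.62), ([222.0, 184.0], 0.56), ([142.0, 229.0], 0.48)]
```

View pics/w1.png

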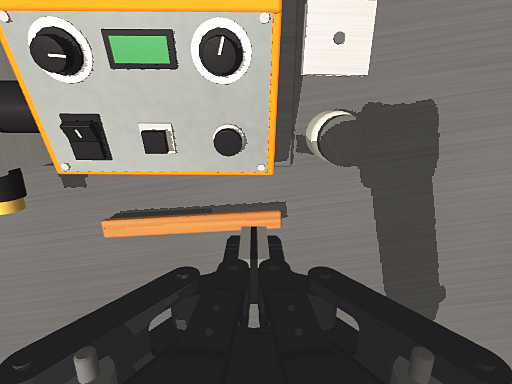

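```bash
cat > fit.py <<'E'
from h import *
from scipy.optimize import least_squares
def pt(p,s,y,n):
    t=0.297; c,sn=np.cos(t),np.sin(t)
    v=np.array([s*c-n*sn,y,.12+s*sn+n*c]); a=p[2]
    return np.array([p[0]+np.cos(a)*v[0]-np.sin(a)*v[1],p[1]+np.sin(a)*v[0]+np.cos(a)*v[1],v[2]])
M=dict(inch=(0,0,.015),purge=(0,-.075,.015),rocker=(0,.075,.006),lk=(.083,.075,.021),rk=(.083,-.075,.021))
O=dict(side=dict(rocker=(231,284),inch=(203,298),purge=(181,311),lk=(206,248),rk=(162,278)),
 scene=dict(rocker=(187,291),inch=(175,268),purge=(163.5,246),lk=(194,275),rk=(172,229)),
 wrist=dict(rocker=(138,84),inch=(140,155),purge=(141,227.5),lk=(54,55),rk=(50,222)))
def res(p): return np.concatenate([(proj(c,pt(p,M[k][0]+p[3],*M[k][1:]))-np.array(O[c][k])) for c in O for k in O[c]])
if __name__=="__main__":
    for cs in (["wrist"],["side","scene"],["wrist","side","scene"]):
        full=O.copy()
        for c in list(O): 
            if c not in cs: O.pop(c)
        r=least_squares(res,[.53,-.01,-.13,-.04],loss="soft_l1")
        print(cs,r.x.round(4),r.fun.round(1).tolist())
        for k in M: print(k,pt(r.x,M[k][0]+r.x[3],*M[k][1:]).round(4))
        print("rocker_on off",pt(r.x,.012+r.x[3],.075,.0125).round(4))
        O.clear(); O.update(full)
E
python3 fit.py
```

```text
['wrist'] [ 0.5374 -0.0254 -0.1321 -0.059 ] [-0.6, 3.1, 0.4, 0.3, -1.0, 0.2, -0.3, -8.3, 2.5, -0.2]
inch [ 0.4772 -0.0174  0.1171]
purge [ 0.4673 -0.0917  0.1171]
rocker [0.4896 0.0566 0.1085]
lk [0.564  0.0467 0.1471]
rk [ 0.5442 -0.102   0.1471]
rocker_on off [0.4991 0.0554 0.1182]
['side', 'scene'] [ 0.5333 -0.0189 -0.1379 -0.0551] [0.1, -2.0, 1.1, -0.5, 0.7, -0.6, 0.7, 0.7, -0.3, 0.7, 0.4, -0.2, -1.1, -0.4, 0.5, -0.9, -2.7, 1.2, -3.0, -1.6]
inch [ 0.4768 -0.011   0.1182]
purge [ 0.4664 -0.0853  0.1182]
rocker [0.4897 0.0629 0.1096]
lk [0.5639 0.0526 0.1482]
rk [ 0.5433 -0.096   0.1482]
rocker_on off [0.4992 0.0616 0.1193]
['wrist', 'side', 'scene'] [ 0.5471 -0.0257 -0.1353 -0.0694] [-0.5, -1.4, 0.7, -0.1, 0.4, -0.4, 0.4, 1.5, -0.4, 1.1, 1.1, -2.1, -0.4, -2.2, 1.3, -2.6, -2.0, -0.8, -2.1, -3.3, -0.8, 3.6, 0.3, 0.1, -0.9, -0.6, 0.4, -6.9, 3.8, -0.8]
inch [ 0.477  -0.0162  0.114 ]
purge [ 0.4669 -0.0905  0.114 ]
rocker [0.4898 0.0578 0.1054]
lk [0.5641 0.0477 0.1441]
rk [ 0.5438 -0.101   0.1441]
rocker_on off [0.4993 0.0565 0.1152]
```

carry_out:
  deltas:
    - [[-3, -0.5, 1], 0]
    - [[-7, -1, 2], 0]
    - [[-11, -1.5, 3.5], 0]
    - [[-15, -2, 4.5], 0]
    - [[-17, -2, 5], 0]
    - [[-17.1, -2.1, 5], 0]

```text
t: 3.6
eef_pos: [0.469, 0.0541, 0.2009]
tool_rot: [-0.001, -0.657, 0.754, 0.0]
contact_force: [1.0, 0.2, 0.2]
gripper_width: -0.002
```

Run:
```python
from h import *
o=readout.get_obs(); print(o["eef_pos"],o["tool_rot"],o["contact_force"])
print(np.round(get_calibration("wrist")["world_from_camera"],3).tolist())
im=save("wrist","w2")
for n in "rocker_on inch_top purge_top".split():
    print(n,[(np.round(d["centre"],1).tolist(),round(d["score"],2)) for d in models.spot_in(n,"wrist")][:3])
p=o["eef_pos"]; print("tip px",proj("wrist",p-[0,0,.017]))
```

```text
[0.46896291 0.05411123 0.20086542] [-6.22118693e-04 -6.57288737e-01  7.53638551e-01  2.53563685e-04] [1.03203527 0.16614793 0.18886126]
[[-0.138, -0.95, -0.281, 0.541], [-0.99, 0.132, 0.038, 0.044], [0.001, 0.283, -0.959, 0.363], [0.0, 0.0, 0.0, 1.0]]
rocker_on [([168.4, 243.6], 0.87)]
inch_top [([170.3, 327.4], 0.74), ([98.0, 264.7], 0.45)]
purge_top [([173.6, 415.0], 0.65)]
tip px [218.41564359 250.40352582]
```

View pics/w2.png

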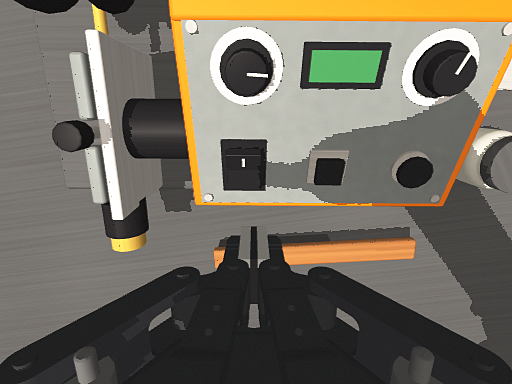

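The picture shows the rocker's white bar at (162,243), the square button at (170,328) and the round one at (172,414). The gripper's axis is at column 254, so the rocker lies about 1 cm to tool -x. Next I move above the far half.

carry_out:
  deltas:
    - [[-0.4, -1, 1], 0]
    - [[-0.8, -2, 2.5], 0]
    - [[-1, -2.7, 4], 0]
    - [[-1, -2.7, 4.6], 0]
    - [[-1, -2.7, 4.6], 0]

```text
t: 4.42
eef_pos: [0.4966, 0.0585, 0.1546]
tool_rot: [-0.001, -0.656, 0.755, 0.0]
contact_force: [-0.8, -0.0, -0.0]
gripper_width: -0.001
```

Run:
```python
from h import *
o=readout.get_obs(); print(o["eef_pos"],o["contact_force"])
im=save("wrist","w3"); c=im[100:280,150:380]; s=read_camera("side")[180:270,230:350]
cv2.imwrite("pics/w3c.png",np.hstack([cv2.resize(c,(460,360)),cv2.resize(s,(340,360))])[:,:,::-1])
```

```text
[0.49662077 0.05852355 0.1545824 ] [-0.76365279 -0.01037508 -0.04767696]
```

View pics/w3c.png

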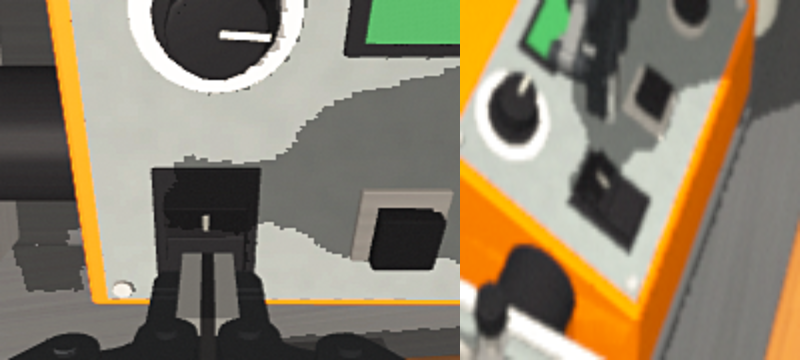

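Wrist crop: the fingers (col 208) line up with the rocker (col 206), and the leading tip edge is about over the white bar. I'll go 3 mm further up the slope and press.

carry_out:
  deltas:
    - [[0, -0.3, 0.6], 0]
    - [[0, -0.3, 1.2], 0]
    - [[0, -0.3, 1.5], 0]
    - [[0, -0.3, 1.8], 0]
    - [[0, -0.3, 2.0], 0]
    - [[0, -0.3, 2.2], 0]
    - [[0, -0.3, 2.3], 0]
    - [[0, -0.3, 2.3], 0]

```text
t: 5.52
eef_pos: [0.5002, 0.0582, 0.1326]
tool_rot: [-0.0, -0.656, 0.755, -0.0]
contact_force: [0.1, 0.2, 0.3]
gripper_width: -0.001
```

carry_out:
  deltas:
    - [[0, 0, 0.15], 0]
    - [[0, 0, 0.3], 0]
    - [[0, 0, 0.3], 0]
    - [[0, 0, 0.3], 0]

```text
t: 6.02
eef_pos: [0.5002, 0.0582, 0.1296]
tool_rot: [-0.0, -0.656, 0.755, -0.0]
contact_force: [0.7, 0.4, -1.1]
gripper_width: -0.002
```

carry_out:
  deltas:
    - [[0, 0, 0.15], 0]
    - [[0, 0, 0.3], 0]
    - [[0, 0, 0.3], 0]

```text
t: 6.4
eef_pos: [0.5001, 0.0582, 0.1264]
tool_rot: [-0.0, -0.656, 0.755, -0.0]
contact_force: [0.5, 0.6, -0.5]
gripper_width: -0.001
```

Run:
```python
from h import *
im=save("wrist","w4"); c=im[100:280,150:380]; s=read_camera("side")[180:270,230:350]
cv2.imwrite("pics/w4c.png",np.hstack([cv2.resize(c,(460,360)),cv2.resize(s,(340,360))])[:,:,::-1])
```

```text
(no output)
```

View pics/w4c.png

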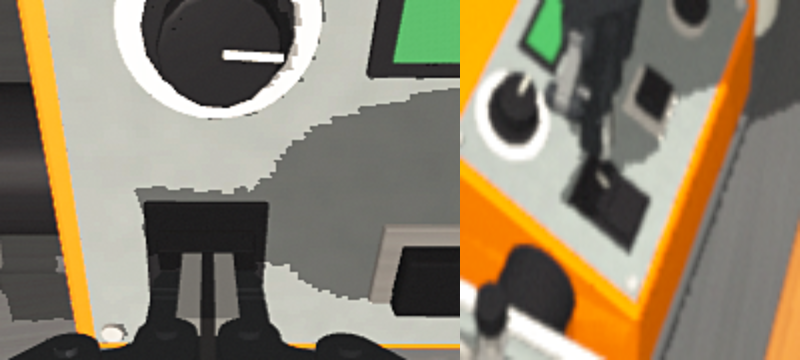

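Run:
```python
from h import *; from fit import pt
p=[.5333,-.0219,-.136,-.057]; s0=p[3]
e=readout.get_obs()["eef_pos"]; print(e)
def px(P):
    a=proj("side",P);b=proj("wrist",P); return ("side crop",((a[1]-230)*340/120+460).round(),((a[0]-180)*4).round(),"wrist crop",((b[1]-150)*2).round(),((b[0]-100)*2).round())
for n,P in dict(tipc=e-[0,0,.017],tipup=e+[.011,-.0015,-.017],tipdn=e-[.011,-.0015,.017],farL_off=pt(p,s0+.0195,.09,.016),farR_off=pt(p,s0+.0195,.06,.016),farL_on=pt(p,s0+.021,.09,.008),farR_on=pt(p,s0+.021,.06,.008),
  bar_off=pt(p,s0+.012,.075,.0125),bar_on=pt(p,s0+.012,.075,.008),nearR_off=pt(p,s0-.021,.06,.008),nearR_on=pt(p,s0-.0195,.06,.016),inch=pt(p,s0,0,.015)).items(): print(n,P.round(4),px(P))
w=cv2.imread("pics/w4.png")[150:260,220:300]; s=read_camera("side")[205:250,260:310]
cv2.imwrite("pics/w5c.png",np.hstack([cv2.resize(w,(400,550),interpolation=cv2.INTER_CUBIC),cv2.resize(s[:,:,::-1],(400,550),interpolation=cv2.INTER_CUBIC)])*1)
```

```text
[0.5002034  0.05817132 0.12655595]
tipc [0.5002 0.0582 0.1096] ('side crop', np.float64(595.0), np.float64(193.0), 'wrist crop', np.float64(206.0), np.float64(236.0))
tipup [0.5112 0.0567 0.1096] ('side crop', np.float64(581.0), np.float64(186.0), 'wrist crop', np.float64(205.0), np.float64(205.0))
tipdn [0.4892 0.0597 0.1096] ('side crop', np.float64(609.0), np.float64(200.0), 'wrist crop', np.float64(206.0), np.float64(266.0))
farL_off [0.5053 0.0728 0.1243] ('side crop', np.float64(583.0), np.float64(193.0), 'wrist crop', np.float64(157.0), np.float64(245.0))
farR_off [0.5013 0.043  0.1243] ('side crop', np.float64(600.0), np.float64(152.0), 'wrist crop', np.float64(253.0), np.float64(245.0))
farL_on [0.5091 0.0723 0.1171] ('side crop', np.float64(578.0), np.float64(200.0), 'wrist crop', np.float64(158.0), np.float64(225.0))
farR_on [0.505  0.0425 0.1171] ('side crop', np.float64(595.0), np.float64(159.0), 'wrist crop', np.float64(252.0), np.float64(225.0))
bar_off [0.4972 0.0587 0.1188] ('side crop', np.float64(599.0), np.float64(183.0), 'wrist crop', np.float64(205.0), np.float64(256.0))
bar_on [0.4985 0.0586 0.1145] ('side crop', np.float64(597.0), np.float64(188.0), 'wrist crop', np.float64(205.0), np.float64(247.0))
nearR_off [0.4652 0.048  0.1048] ('side crop', np.float64(645.0), np.float64(200.0), 'wrist crop', np.float64(247.0), np.float64(316.0))
nearR_on [0.4643 0.0481 0.1129] ('side crop', np.float64(647.0), np.float64(190.0), 'wrist crop', np.float64(249.0), np.float64(331.0))
inch [ 0.4749 -0.0139  0.1177] ('side crop', np.float64(654.0), np.float64(94.0), 'wrist crop', np.float64(431.0), np.float64(287.0))
```

View pics/w5c.png

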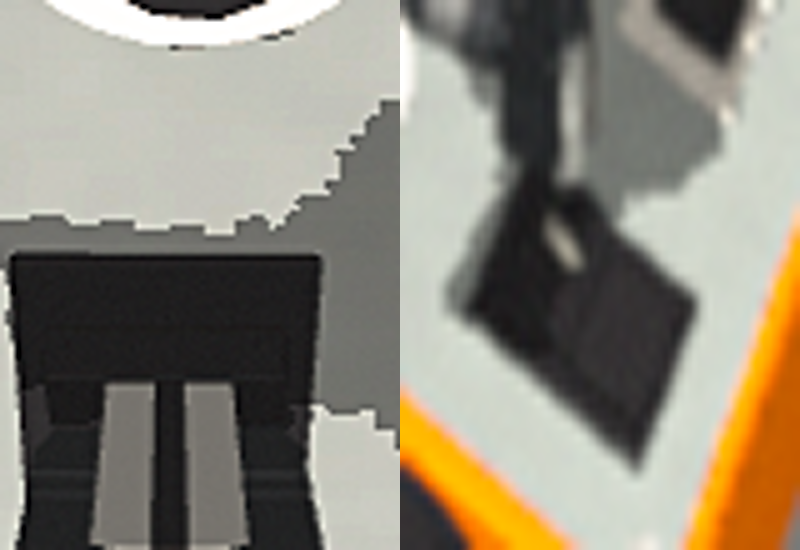

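Run:
```python
from h import *
for c in ((219,276.5),(220.5,281),(219.5,279)):
    print([x.round(4) for x in tri(ray("side",c),ray("wrist",(225.5,254)))])
```

```text
[array([0.5046, 0.0562, 0.1341]), np.float64(0.0017)]
[array([0.4987, 0.0548, 0.1276]), np.float64(0.0086)]
[array([0.5015, 0.0553, 0.1313]), np.float64(0.0058)]
```

The fingertips are actually about level with the TCP reading (tip z ≈ 0.13), so they're still above the rocker. I'll keep going down in small steps and watch the force.

carry_out:
  deltas:
    - [[0, 0, 0.2], 0]
    - [[0, 0, 0.4], 0]
    - [[0, 0, 0.6], 0]
    - [[0, 0, 0.6], 0]

```text
t: 7.05
eef_pos: [0.5001, 0.0581, 0.1203]
tool_rot: [-0.001, -0.656, 0.755, -0.0]
contact_force: [0.8, -0.4, 0.5]
gripper_width: 0.0
```

carry_out:
  deltas:
    - [[0, 0, 0.15], 0]
    - [[0, 0, 0.3], 0]
    - [[0, 0, 0.45], 0]

```text
t: 7.42
eef_pos: [0.5001, 0.0581, 0.1158]
tool_rot: [-0.001, -0.656, 0.755, -0.0]
contact_force: [-0.3, 0.4, -0.2]
gripper_width: 0.001
```

carry_out:
  deltas:
    - [[0, 0, 0.1], 0]
    - [[0, 0, 0.2], 0]
    - [[0, 0, 0.3], 0]

```text
t: 7.8
eef_pos: [0.5001, 0.0581, 0.1127]
tool_rot: [-0.001, -0.656, 0.755, -0.0]
contact_force: [-0.9, 0.2, -0.3]
gripper_width: 0.001
```

Run:
```python
from h import *
w=save("wrist","w6")[140:270,200:310]; s=save("side","s6")[195:255,250:320]
cv2.imwrite("pics/w6c.png",np.hstack([cv2.resize(w,(400,473),interpolation=cv2.INTER_CUBIC),cv2.resize(s,(400,473),interpolation=cv2.INTER_CUBIC)])[:,:,::-1])
```

```text
(no output)
```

View pics/w6c.png

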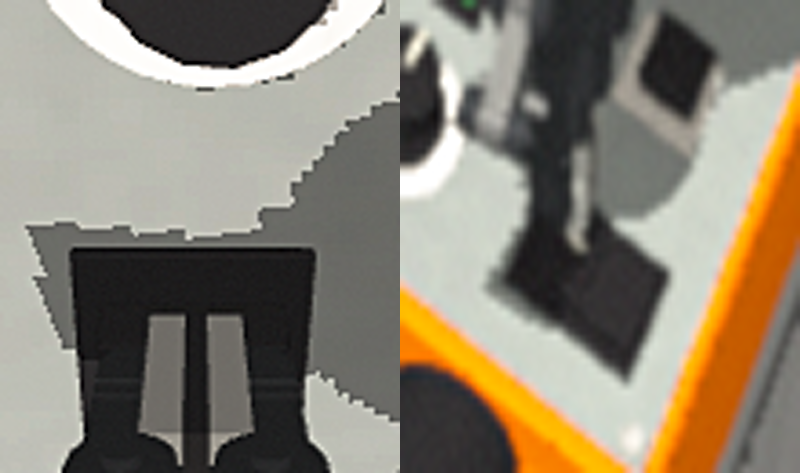

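The fingertips now cover the white bar, right above the far half. I'll continue the descent.

carry_out:
  deltas:
    - [[0, 0, 0.1], 0]
    - [[0, 0, 0.2], 0]
    - [[0, 0, 0.3], 0]

```text
t: 8.28
eef_pos: [0.5, 0.0581, 0.1096]
tool_rot: [-0.001, -0.656, 0.755, -0.0]
contact_force: [-0.1, -0.4, 0.8]
gripper_width: -0.005
```

carry_out:
  deltas:
    - [[0, 0, 0.1], 0]
    - [[0, 0, 0.2], 0]
    - [[0, 0, 0.3], 0]

```text
t: 8.65
eef_pos: [0.502, 0.058, 0.1076]
tool_rot: [0.001, -0.656, 0.755, -0.001]
contact_force: [2.7, -1.6, 8.0]
gripper_width: -0.001
```

carry_out:
  deltas:
    - [[0, 0.2, 0.2], 0]
    - [[0, 0.2, 0.3], 0]
    - [[0, 0.2, 0.4], 0]

```text
t: 9.02
eef_pos: [0.5041, 0.0577, 0.1055]
tool_rot: [0.004, -0.656, 0.755, -0.004]
contact_force: [4.3, -2.3, 7.8]
gripper_width: 0.0
```

Run:
```python
from h import *
print(readout.get_obs()["contact_force"])
w=save("wrist","w7")[140:270,200:310]; s=save("side","s7")[195:255,250:320]
cv2.imwrite("pics/w7c.png",np.hstack([cv2.resize(w,(400,473),interpolation=cv2.INTER_CUBIC),cv2.resize(s,(400,473),interpolation=cv2.INTER_CUBIC)])[:,:,::-1])
```

```text
[ 4.32477651 -2.33598185  7.7751053 ]
```

View pics/w7c.png

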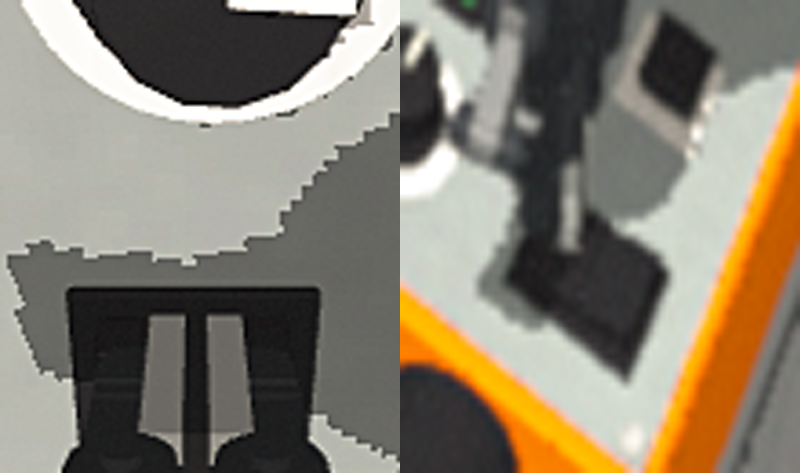

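The picture shows the rocker tipping: the far half's rear wall has shrunk and the near half has risen. I'll press it fully home.

carry_out:
  deltas:
    - [[0, 0.3, 0.3], 0]
    - [[0, 0.3, 0.5], 0]
    - [[0, 0.3, 0.7], 0]
    - [[0, 0.3, 0.7], 0]

```text
t: 9.62
eef_pos: [0.5043, 0.0584, 0.102]
tool_rot: [0.006, -0.655, 0.755, -0.006]
contact_force: [-4.0, -3.7, 30.2]
gripper_width: -0.004
```

carry_out:
  deltas:
    - [[0, 0, -1], 0]
    - [[0, 0, -2.5], 0]
    - [[0, 0, -4], 0]
    - [[2.5, 0.7, -4], 0]
    - [[5, 1.3, -4], 0]
    - [[7.3, 1.9, -4], 0]
    - [[7.3, 1.9, -4], 0]
    - [[7.3, 1.9, -4], 0]

```text
t: 10.62
eef_pos: [0.4749, -0.0103, 0.1419]
tool_rot: [0.007, -0.655, 0.755, -0.006]
contact_force: [0.6, 0.3, 0.3]
gripper_width: 0.001
```

Run:
```python
from h import *
print(readout.get_obs()["eef_pos"])
w=save("wrist","w8")[100:270,130:310]; s=save("side","s8")[180:255,250:320]
cv2.imwrite("pics/w8c.png",np.hstack([cv2.resize(w,(450,425),interpolation=cv2.INTER_CUBIC),cv2.resize(s,(350,425),interpolation=cv2.INTER_CUBIC)])[:,:,::-1])
```

```text
[ 0.47489269 -0.01033444  0.14193535]
```

View pics/w8c.png

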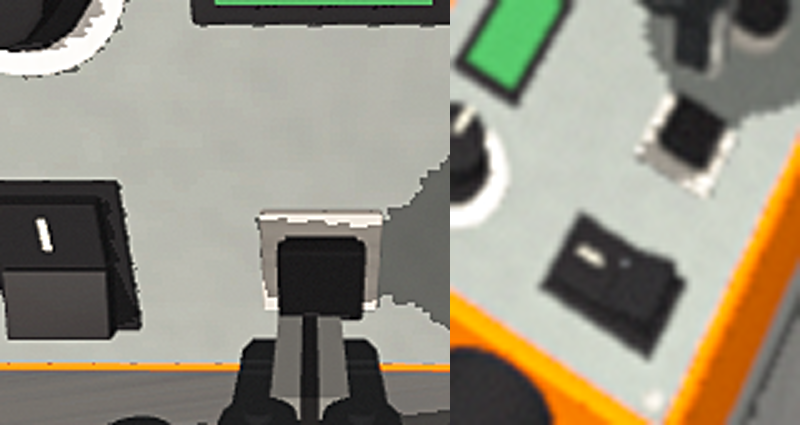

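The rocker is now on: the near half is raised and the white-bar half is flat. The tips are over the square button, about 3 mm short in tool +x. I'll correct that and go down.

carry_out:
  deltas:
    - [[0.35, 0, 0.8], 0]
    - [[0.35, 0, 1.8], 0]
    - [[0.35, 0, 2.5], 0]
    - [[0.35, 0, 3.0], 0]
    - [[0.35, 0, 3.2], 0]
    - [[0.35, 0, 3.4], 0]

```text
t: 11.48
eef_pos: [0.4752, -0.0134, 0.1078]
tool_rot: [0.007, -0.656, 0.755, -0.006]
contact_force: [-0.5, 0.2, 0.8]
gripper_width: -0.003
```

carry_out:
  deltas:
    - [[0, 0, 0.15], 0]
    - [[0, 0, 0.3], 0]
    - [[0, 0, 0.3], 0]

```text
t: 11.85
eef_pos: [0.4755, -0.0135, 0.105]
tool_rot: [0.007, -0.656, 0.755, -0.006]
contact_force: [-0.5, -0.0, 1.6]
gripper_width: -0.005
```

Contact is beginning. I'll press on gradually.

carry_out:
  deltas:
    - [[0, 0, 0.2], 0]
    - [[0, 0, 0.3], 0]
    - [[0, 0, 0.4], 0]
    - [[0, 0, 0.4], 0]

```text
t: 12.35
eef_pos: [0.4762, -0.0134, 0.1012]
tool_rot: [0.007, -0.656, 0.755, -0.006]
contact_force: [1.0, -0.9, 3.0]
gripper_width: -0.001
```

carry_out:
  deltas:
    - [[0, 0, 0.2], 0]
    - [[0, 0, 0.3], 0]
    - [[0, 0, 0.4], 0]
    - [[0, 0, 0.4], 0]

```text
t: 12.85
eef_pos: [0.477, -0.0135, 0.0988]
tool_rot: [0.007, -0.656, 0.755, -0.007]
contact_force: [-5.4, -0.5, 22.8]
gripper_width: 0.0
```

carry_out:
  deltas:
    - [[0, 0, 0.12], 0]
    - [[0, 0, 0.12], 0]
    - [[0, 0, 0.12], 0]
    - [[0, 0, 0.12], 0]
    - [[0, 0, 0.12], 0]
    - [[0, 0, 0.12], 0]
    - [[0, 0, 0.12], 0]
    - [[0, 0, 0.12], 0]
    - [[0, 0, 0.12], 0]
    - [[0, 0, 0.12], 0]

```text
t: 14.1
eef_pos: [0.4771, -0.0136, 0.0989]
tool_rot: [0.007, -0.656, 0.755, -0.008]
contact_force: [-5.3, -1.2, 21.0]
gripper_width: 0.005
```

carry_out:
  deltas:
    - [[0, 0, 0.12], 0]
    - [[0, 0, 0.12], 0]
    - [[0, 0, 0.12], 0]
    - [[0, 0, 0.12], 0]
    - [[0, 0, 0.12], 0]
    - [[0, 0, 0.12], 0]
    - [[0, 0, 0.12], 0]
    - [[0, 0, 0.12], 0]
    - [[0, 0, 0.12], 0]
    - [[0, 0, 0.12], 0]

```text
t: 15.35
eef_pos: [0.4771, -0.0136, 0.0989]
tool_rot: [0.007, -0.656, 0.755, -0.008]
contact_force: [-5.7, -1.4, 20.7]
gripper_width: -0.0
```

carry_out:
  deltas:
    - [[0, 0, -1], 0]
    - [[0, 0, -2.5], 0]
    - [[0, 0, -4], 0]
    - [[2.5, 0.1, -4], 0]
    - [[5, 0.2, -4], 0]
    - [[7.5, 0.2, -4], 0]
    - [[7.5, 0.2, -4], 0]
    - [[7.5, 0.2, -4], 0]

```text
t: 16.35
eef_pos: [0.464, -0.0867, 0.1392]
tool_rot: [0.007, -0.656, 0.755, -0.008]
contact_force: [0.7, 0.5, 0.1]
gripper_width: -0.003
```

Run:
```python
from h import *
print(readout.get_obs()["eef_pos"])
w=save("wrist","w9")[90:270,130:320]; s=save("side","s9")[165:240,265:335]
cv2.imwrite("pics/w9c.png",np.hstack([cv2.resize(w,(475,450),interpolation=cv2.INTER_CUBIC),cv2.resize(s,(325,450),interpolation=cv2.INTER_CUBIC)])[:,:,::-1])
```

```text
[ 0.46395951 -0.0866926   0.13919982]
```

View pics/w9c.png

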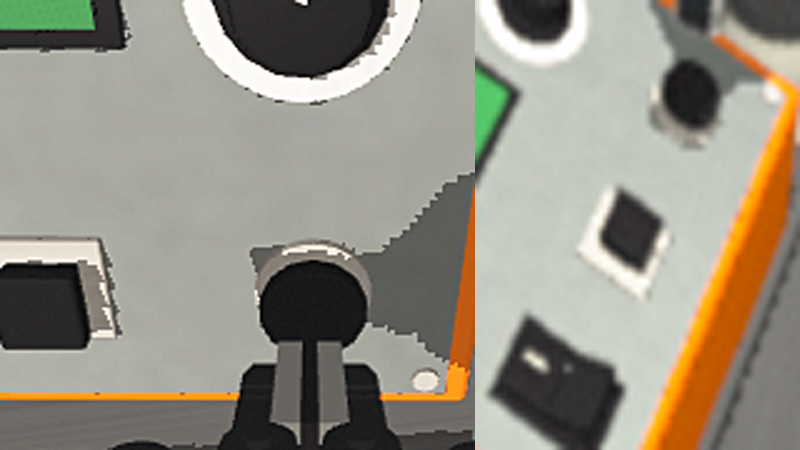

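The tips (col 310) line up with the round button (col 314). The square button is up again and the rocker is still on. Pressing purge now.

carry_out:
  deltas:
    - [[0.1, 0, 0.8], 0]
    - [[0.1, 0, 1.8], 0]
    - [[0.1, 0, 2.6], 0]
    - [[0.1, 0, 3.1], 0]
    - [[0.1, 0, 3.4], 0]
    - [[0.1, 0, 3.6], 0]
    - [[0.1, 0, 3.8], 0]

```text
t: 17.32
eef_pos: [0.4654, -0.0875, 0.1014]
tool_rot: [0.008, -0.656, 0.754, -0.009]
contact_force: [0.4, -0.4, 3.0]
gripper_width: -0.002
```

carry_out:
  deltas:
    - [[0, 0, 0.2], 0]
    - [[0, 0, 0.3], 0]
    - [[0, 0, 0.4], 0]
    - [[0, 0, 0.4], 0]

```text
t: 17.82
eef_pos: [0.4663, -0.0876, 0.0989]
tool_rot: [0.008, -0.656, 0.755, -0.009]
contact_force: [-4.7, 0.5, 17.8]
gripper_width: -0.002
```

Run:
```python
from h import *
s=save("side","s10")[130:300,190:380]; w=save("wrist","w10")[90:270,130:320]
cv2.imwrite("pics/s10c.png",np.hstack([cv2.resize(s,(450,403)),cv2.resize(w,(350,403))])[:,:,::-1])
o=readout.get_obs(); print(o["t"],o["eef_pos"],o["contact_force"])
```

```text
17.925 [ 0.46632204 -0.0876398   0.09891583] [-4.94756629  1.38249355 16.52098644]
```

View pics/s10c.png

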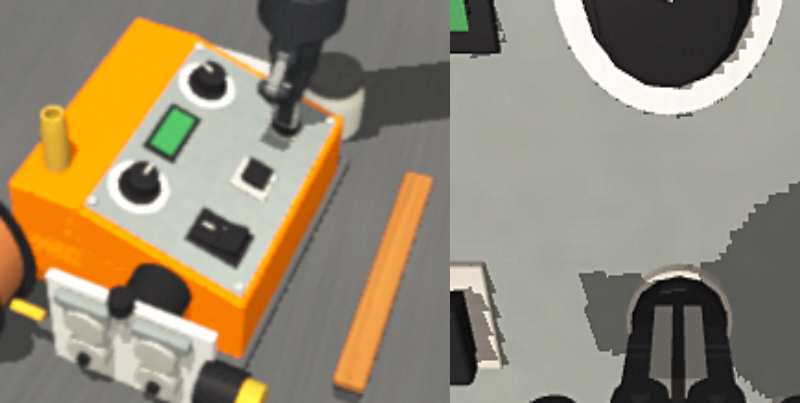

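The final picture shows the purge button held down, the square button up and the rocker on. The knobs, nozzle and brush look undisturbed.

```bash
python3 -c "
from station import bot; print(bot.hand_in())"
```

```text
the job is handed in; nothing more can be done
None
```

The job is done and handed in at about 18 s. With the fingers shut, I did the three presses in the order you asked:

- **Rocker:** I pressed the far half home, with about 30 N at the end stop. The pictures afterwards show it on.
- **Wire-inch button:** I held it at its stop with about 21 N for 2.5 s, then let go. It shows as up again.
- **Gas-purge button:** I pressed it to its stop and handed in still holding it, with about 17 N.

**Last checks:** the final side and wrist pictures show the rocker on, the square button up and the fingers on the purge button. The knobs, nozzle, brush and feeder look undisturbed. I did not check the jar, the magnet or the spool separately at the end.

**What disagreed:**
- **Fingertip reach:** contact came roughly 25–30 mm lower in TCP height than the stated 17 mm fingertip reach implied. I found the surfaces by going down slowly and watching the force and the pictures.
- **Camera estimates:** the wrist and fixed cameras differed by about 6 mm sideways. I settled this with close-up looks.
- **Tool tilt:** the tool has been tilted by about 1° since the rocker press and did not recover.

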